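# Stack a loaded parts tray and snap it home

### The arm

A 6-joint arm with a two-finger parallel gripper is mounted at the origin on the work surface. World frame = base frame: x ahead of the robot, y to its left, z up, the work surface at z = 0. Lengths are in m, angles in rad, forces in N, time in s.
With the tool pointing down it reaches from about 0.25 to 0.725 m from the base axis. Payload 4 kg.
Tool frame: the origin (TCP) lies at the very end of the fingers, on their centre line; the grasp point (between the pads) lies 19 mm behind it; z points along the fingers, y is the line along which they close (so a half turn about z gives the same grasp; the last joint's range is limited). The gripper opens to 85 mm and grips with 20 to 120 N. Pads are 22 mm wide; open, the fingers measure 114 mm over their backs; the gripper's body (76 mm by 85 mm) begins 54 mm behind the grasp point. The pads swing forward as they close: fully open they stand 13 mm farther back than shut.
Start: joints at [1.181, 0.241, 0.005, 1.335, 0, 1.571], TCP at [0.19, 0.462, 0.231] pointing down, gripper open.
Joint ranges: [-2.72, 2.72], [-1.05, 1.87], [-1.09, 1.28], [-1.99, 2.15], [-1.42, 1.44], [-3.14, 3.14]. Speed limits (rad/s): [2.79, 2.79, 3.14, 3.14, 3.14, 3.14].

### API

Orientations are given as a unit quaternion [x, y, z, w].
In Python, from workcell import bot gives the robot as it stands.
- The arm moves only by the tool carry_out, never from a script. Its argument "increments" is one flat list of numbers, 5 for each row, row after row: the finger opening in cm, from 0 to 8.54, then the shift along the tool's x, y, z in cm, then the turn about the tool's z in rad. A call has exactly 5 rows; each row shifts and turns the commanded pose from where the row before left it, along the tool's axes as they then stand; what a row does not reach is not made up. A row lasts 1/8 s, in which the tool goes at most 62.5 mm and 10.7 degrees, less where a joint would pass 70% of its speed; a pose out of reach is approached as far as the arm can. A call with a gripper value outside its range is refused whole. The fingers move at their own pace and stop on an object; the grip force is fixed at half the most. Time passes only in rows, so rows that do not move let the fingers close, or fill a call up. It gives the time, the measured TCP pose, the force, the opening and the grip force at its end, in the units of the state.
- bot.get_obs(): the state, without advancing time (a new reading comes with each control period).
- bot.camera(name): name is "side" or "top" or "wrist"; returns a dict with "pixels" (384x512x3 uint8, blue, green, red), "range_z" (384x512 float32, m along the optical axis (not along the pixel's ray), 0 where there is no reading), "mtx" (3x3 intrinsics, pixels), "eye" and "attitude" of the camera in the world. Camera axes: x right, y down, z forward; pixel columns grow to the right and rows downward; lengths in m; the calibration is good to about 2 mm. A picture is of the moment at which its call begins.
- bot.job_done(): hands the job in; it is judged then, once.
Trained networks look in a picture, given as the dict that the camera call returned (one of the last four; its "shot" number tells which), for a name from the list of things; names that differ only in an ending like _2 or _b are one class to them, and where a whole thing is asked for, a point or a joint stands for the part that bears it (a point fixed in the world has none). Each returns a list of dicts, best first, with "p" (0 to 1); they miss things now and then, are a little off and sometimes report something else, mostly with a low value. They report only what shows in the picture. A call takes as long as a camera call. They do not tell look-alikes from the thing itself.
- bot.find_in(picture, name): "xyz" ([x, y, z] in m, in the coordinates of the camera as it stood for that picture, good to about 4 mm: the middle of the surface that is visible of it).
- bot.regions_of(picture, name): "mask" (384x512 bool, what is visible of it).
- bot.place_of(picture, name): "xyz" ([x, y, z] in m, in the coordinates of the camera as it stood for that picture, good to about 4 mm: a listed point, or the origin of a listed thing).
The state is a dict: "clock": time; "joint_pos": joint angles; "joint_vel": joint speeds; "tau": joint torques, N m; "eef_pos": TCP position; "tool_rot": TCP orientation; "ft_force": force on the tool from outside, world axes, zero at the start; "ft_torque": the same for the moment, N m; "grip_width": finger opening in m; "grasp_force": force on a finger pad.
Only numpy, scipy, OpenCV 4.12 (cv2) and the standard library are available. Lean on these libraries where they do the work, as an engineer would, in place of code of your own. Each camera call takes 0.05 s, during which the arm holds its last target. There are 200 camera calls.

### The job

Take the loose grey parts tray, with its two sleeves, by its carrying bar and stack it on the full tray in the stand, so that its four corner lugs drop into the sockets and both spring catches snap over it, fully home and level; then let go. Work gently, for the full tray stands anyhow in its stand: feel the lugs in, press only gently, never bang or drop the tray. Keep the sleeves in it and leave the other things on the bench where they are.

Things in the scene. Friction and masses are not known exactly. Their poses are not given: they have to be found in the camera images.
- tray_bar (a point): middle of the LOOSE tray's carrying bar, 66 mm above its lug feet (and the bench at first); z up, x along the tray. The bar is 20 mm wide (x), 16 mm high, 152 mm long (y), its top 2 mm below the rim. Beside it the bay is open 38 mm each way; low dividers, 40 mm above the feet, and sleeves, 50 mm, stand beyond
- tray: the loose one of two identical grey trays (the full one has six slugs in its end bays, tops 54 mm above its feet), 240 mm (x) by 160 mm (y), rim 76 mm above the lug feet, walls 4 mm; 0.36 to 0.56 kg without sleeves. Four round lugs under its corners at x +-104, y +-64 mm, 16 mm across and long, barely bevelled. Origin at its centre between the lug feet; axes as tray_bar
- stand: dark steel stand, rubber-lined plate 280 x 200 mm with four corner angles 50 mm high; origin under its centre, on the bench. The FULL tray stands in it anyhow: its middle up to 8 mm off the stand's in x and in y and up to 0.04 rad askew. This is NOT measured: see or feel it. Only 40 N shifts it. Its lug feet are 6, its bar's middle 72, its rim 82 mm above the origin
- catch_a (a joint): spring catch of the full tray: steel plate 36 mm wide outside its end wall (at +127 mm from that tray's middle in x), reaching 20 mm above the rim, with a sloping nose 6 to 14 mm above it. Value: metres sprung outwards; 0 at rest, about 0.003 while the upper tray's rib (foot of its end wall) wedges past, 0 again once it has snapped over it
- catch_b (a joint): the same at -127 mm. The full tray has square sockets in its corner pillars, 18 mm wide and deep, at x +-104, y +-64 mm from its middle, 1 mm play round each lug. tray_bar above the stand's origin: lugs on the rim 148 mm, catches met near 143 mm, home 132 mm. Both catches need about 15 N together, the tray's 5 to 7 N included; either way round will do
- sleeve_a_mid (a point): middle (half-way up) of a loose steel sleeve, 46 mm across, 30 mm high, 4 mm wall, standing in the end bay of the loose tray on its +x side
- sleeve_b_mid (a point): middle (half-way up) of a loose steel sleeve, 46 mm across, 30 mm high, 4 mm wall, standing in the end bay of the loose tray on its -x side
- billet: bystander: steel bar end, 38 mm across, 65 mm high, standing between the trays; origin under its centre
- screwdriver: bystander: red-handled screwdriver, 190 mm long, lying between the trays; origin at its middle underneath, x along it
- wrench: bystander: steel wrench 180 mm long lying beyond the trays; origin at its middle underneath, x along it
- flange: bystander: turned aluminium flange, 100 mm across, 60 mm high, standing beyond the trays; origin under its centre
- drill: bystander: black and red cordless drill, about 200 mm long, 65 mm high, lying on its side far to the left; origin under its motor housing
Things that resemble listed ones, but are neither listed nor needed, are in the scene too. What is shaped like the part that bears sleeve_a_mid but yellow is not meant.

How it is judged:
By the outcome, as a careful person would: the job done as asked, in the order asked, and still so for the second after the job is handed in, with the robot touching nothing.
It also fails if it takes over 67 s, if anything falls off the work surface, if the arm or the gripper's body presses on something with over 40 N, if the wrist force passes 120 N, or if a joint passes its speed limit or range.

## Working session

There is one attempt and no reset: what is moved stays moved. The work goes in short steps, Python scripts to look and compute and a tool call to move; the robot and the scene stay as the last step left them, time stands still between calls to the robot, and variables do not carry over. Pictures are saved under pics/ and viewed, at most 10 in all, crops included, and the job is handed in when it is done.

Besides the shell and the picture viewer there is one more tool, called after "Call:" as name(argument=value, ...) on one line, values as JSON. carry_out: Moves the arm, as the interface text tells. Its arguments: {"type":"object","properties":{"increments":{"type":"array","items":{"type":"number"}}},"required":["increments"]}

```bash
mkdir -p pics
cat > h.py <<'E'
import numpy as np, cv2
from scipy.spatial.transform import Rotation as R
from workcell import bot
def T(c):
    a=np.array(c["attitude"]); 
    M=a if a.shape==(3,3) else R.from_quat(a).as_matrix()
    return M,np.array(c["eye"])
def w(c,p):
    M,e=T(c); return M@np.array(p)+e
def cloud(c):
    z=c["range_z"]; K=np.array(c["mtx"]); v,u=np.mgrid[:z.shape[0],:z.shape[1]]
    P=np.stack([(u-K[0,2])/K[0,0]*z,(v-K[1,2])/K[1,1]*z,z],-1)
    M,e=T(c); W=P@M.T+e; W[z==0]=np.nan; return W
def px(c,p):
    M,e=T(c); q=np.array(c["mtx"])@(M.T@(np.array(p)-e)); return q[:2]/q[2]
def st():
    o=bot.get_obs(); r=R.from_quat(o["tool_rot"]).as_matrix()
    print("t %.2f"%o["clock"],"tcp",np.round(o["eef_pos"],4),"toolx",np.round(r[:,0],3),"tooly",np.round(r[:,1],3),"tz",np.round(r[:,2],3),"F",np.round(o["ft_force"],1),"w",round(o["grip_width"],4),"j",np.round(o["joint_pos"],2))
    return o
E
cat > a.py <<'E'
from h import *
st()
c=bot.camera("top"); s=bot.camera("side")
print(c["attitude"],c["eye"],s["eye"])
cv2.imwrite("pics/top.png",c["pixels"]);cv2.imwrite("pics/side.png",s["pixels"])
for k in ["tray_bar","tray","stand","catch_a","sleeve_a_mid","billet","flange","screwdriver","wrench","drill"]:
    for n,i in(("top",c),("side",s)):
        for d in bot.place_of(i,k): 
            p=w(i,d["xyz"]); print(k,n,round(d["p"],2),np.round(p,3),np.round(px(i,p)))
E
python3 a.py
```

```text
t 0.00 tcp [0.1898 0.4619 0.2304] toolx [-0.925  0.38   0.   ] tooly [ 0.38   0.925 -0.002] tz [-0.001 -0.002 -1.   ] F [0.3 0.2 0.1] w 0.0852 j [1.18 0.24 0.   1.34 0.   1.57]
[ 0.70586367 -0.70541512  0.04741238 -0.04356666] [0.38052451 0.13334954 1.40154712] [ 0.12033877 -0.60517721  0.69100227]
tray_bar top 0.71 [ 0.561 -0.249  0.068] [369. 189.]
tray_bar top 0.33 [ 0.77  -0.191 -0.   ] [345. 134.]
tray_bar side 0.78 [ 0.559 -0.244  0.067] [345. 290.]
tray top 0.84 [ 0.561 -0.252 -0.   ] [364. 192.]
tray side 0.7 [ 0.563 -0.245 -0.002] [341. 310.]
stand top 0.8 [0.548 0.227 0.004] [228. 195.]
stand top 0.57 [ 0.605  0.006 -0.   ] [291. 179.]
stand side 0.69 [0.555 0.232 0.001] [240. 202.]Traceback (most recent call last):
  File "a.py", line 8, in <module>
    for d in bot.place_of(i,k):
             ~~~~~~~~~~~~^^^^^
ValueError: it knows: billet, drill, flange, screwdriver, sleeve_a_mid, sleeve_b_mid, stand, tray, tray_bar, wrench
```

View pics/top.png

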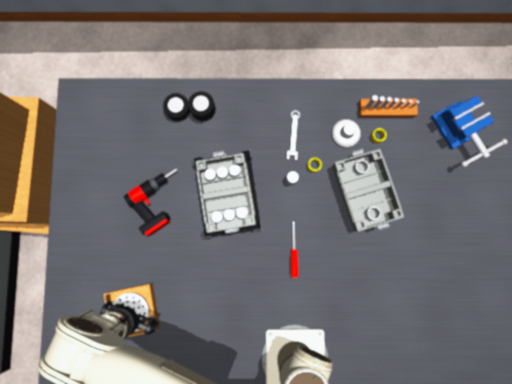

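View pics/side.png

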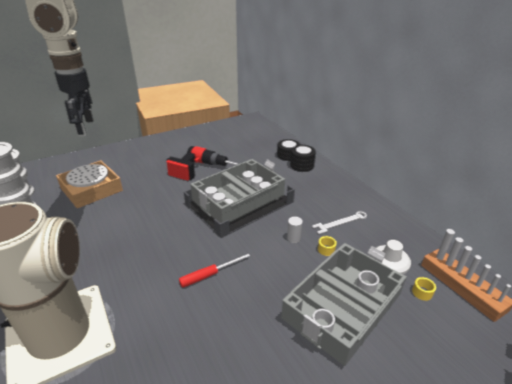

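Top view: the loose tray is the one at (369,189), with two grey sleeves at (362,167) and (374,212). The full tray with six slugs stands at (227,193). Look-alikes: the full tray itself, and yellow rings at (315,164) and (379,135). I choose the tray at (369,189) and will confirm it from the wrist camera.

```bash
cat > b.py <<'E'
from h import *
def rect(W,c,lo,hi,r=.17):
    m=(W[...,2]>lo)&(W[...,2]<hi)&(np.hypot(W[...,0]-c[0],W[...,1]-c[1])<r)
    P=W[m][:,:2].astype(np.float32)
    return len(P),cv2.minAreaRect(P*1000)
if __name__=="__main__":
    c=bot.camera("top"); W=cloud(c)
    print("loose",rect(W,(.561,-.249),.071,.081)); print("full",rect(W,(.548,.227),.077,.086)); print("catch",rect(W,(.548,.227),.09,.106)); print("catch loose",rect(W,(.561,-.249),.086,.1))
    for k in["sleeve_a_mid","billet"]:
        for d in bot.place_of(c,k): print(k,round(d["p"],2),np.round(w(c,d["xyz"]),3))
    v=np.zeros((400,400,3),np.uint8)
E
python3 b.py
```

```text
loose (722, ((554.5255737304688, -246.94161987304688), (248.5469207763672, 167.60205078125), 16.806720733642578))
full (672, ((547.868896484375, 231.86953735351562), (241.83848571777344, 165.88194274902344), 9.816523551940918))
catch (83, ((544.1767578125, 243.13510131835938), (265.63226318359375, 99.3604965209961), 18.575420379638672))
catch loose (80, ((558.629150390625, -245.44219970703125), (267.9628601074219, 38.080196380615234), 17.451478958129883))
sleeve_a_mid 0.54 [ 0.761 -0.304  0.016]
sleeve_a_mid 0.42 [ 0.66  -0.076  0.017]
sleeve_a_mid 0.41 [ 0.642 -0.228  0.036]
billet 0.65 [0.605 0.006 0.002]
```

```bash
cat >> h.py <<'E'
def plan(p,yaw,n,g):
    """rows to bring TCP to p with tool y at world yaw"""
    o=st(); r=R.from_quat(o["tool_rot"]).as_matrix(); y0=np.arctan2(r[1,1],r[0,1])
    d=(np.array(p)-o["eef_pos"])*100/n; t=y0-yaw; t=(t+np.pi/2)%np.pi-np.pi/2
    for i in range(n):
        a=y0-t/n*i; ty=np.array([np.cos(a),np.sin(a),0]); tx=np.array([-ty[1],ty[0],0])
        print(g,round(d@tx,2),round(d@ty,2),round(-d[2],2),round(t/n,3), end=" | " if i%5<4 else "\n")
E
python3 -c "
from h import *
plan((.5,.23,.33),np.radians(9.8),10,8.5)"
```

```text
t 0.55 tcp [0.19   0.4625 0.2313] toolx [-0.925  0.38   0.   ] tooly [ 0.38   0.925 -0.   ] tz [-0. -0. -1.] F [-0.2 -0.3  0.4] w 0.0854 j [1.18 0.24 0.01 1.34 0.   1.57]
8.5 -3.75 -0.97 -0.99 0.101 | 8.5 -3.83 -0.59 -0.99 0.101 | 8.5 -3.87 -0.2 -0.99 0.101 | 8.5 -3.87 0.19 -0.99 0.101 | 8.5 -3.83 0.58 -0.99 0.101
8.5 -3.75 0.96 -0.99 0.101 | 8.5 -3.64 1.34 -0.99 0.101 | 8.5 -3.48 1.7 -0.99 0.101 | 8.5 -3.29 2.04 -0.99 0.101 | 8.5 -3.07 2.36 -0.99 0.101
```

Call:
carry_out(increments=[8.5,-3.75,-0.97,-1,0.1,8.5,-3.83,-0.59,-1,0.1,8.5,-3.87,-0.2,-1,0.1,8.5,-3.87,0.19,-1,0.1,8.5,-3.83,0.58,-1,0.1])

```text
clock: 1.18
eef_pos: [0.3462, 0.3458, 0.2818]
tool_rot: [0.432, 0.902, 0.0, 0.0]
ft_force: [-0.0, 0.2, -1.1]
grip_width: 0.0849
grasp_force: 0.0
```

Call:
carry_out(increments=[5,-3.75,0.96,-1,0.1,5,-3.64,1.34,-1,0.1,5,-3.48,1.7,-1,0.1,5,-3.29,2.04,-1,0.1,5,-3.07,2.36,-1,0.1])

```text
clock: 1.8
eef_pos: [0.502, 0.2307, 0.3317]
tool_rot: [0.642, 0.767, 0.0, 0.0]
ft_force: [-0.3, 0.5, -0.9]
grip_width: 0.05
grasp_force: 0.0
```

Run:
```python
from h import *
from b import rect
o=st(); c=bot.camera("wrist"); W=cloud(c); print(T(c))
cv2.imwrite("pics/w1.png",c["pixels"])
print("full",rect(W,(.548,.23),.077,.086)); print("catch",rect(W,(.548,.23),.09,.106))
plan((.53,-.247,.30),np.radians(17),10,5)
```

```text
t 1.80 tcp [0.502  0.2307 0.3317] toolx [-0.177  0.984  0.   ] tooly [0.984 0.177 0.   ] tz [ 0.  0. -1.] F [-0.3  0.5 -0.9] w 0.05 j [0.43 0.33 0.39 1.63 0.   1.82]
(array([[ 9.84094726e-01,  1.70942813e-01,  4.83334770e-02],
       [ 1.77643363e-01, -9.47939238e-01, -2.64299141e-01],
       [ 6.37160627e-04,  2.68681512e-01, -9.63228861e-01]]), array([0.48992442, 0.29793438, 0.47561611]))
full (5793, ((550.1677856445312, 232.1368408203125), (257.46221923828125, 166.3194580078125), 10.092072486877441))
catch (815, ((550.0010986328125, 232.27728271484375), (267.8677673339844, 36.27511215209961), 9.783852577209473))
t 1.85 tcp [0.5057 0.2279 0.3324] toolx [-0.17   0.985 -0.002] tooly [0.985 0.17  0.004] tz [ 0.004 -0.002 -1.   ] F [ 1.7  0.4 -0.2] w 0.0498 j [ 0.43  0.34  0.4   1.63 -0.    1.82]
5 -4.72 -0.57 0.32 -0.013 | 5 -4.71 -0.63 0.32 -0.013 | 5 -4.71 -0.69 0.32 -0.013 | 5 -4.7 -0.75 0.32 -0.013 | 5 -4.69 -0.81 0.32 -0.013
5 -4.68 -0.87 0.32 -0.013 | 5 -4.66 -0.92 0.32 -0.013 | 5 -4.65 -0.98 0.32 -0.013 | 5 -4.64 -1.04 0.32 -0.013 | 5 -4.63 -1.1 0.32 -0.013
```

View pics/w1.png

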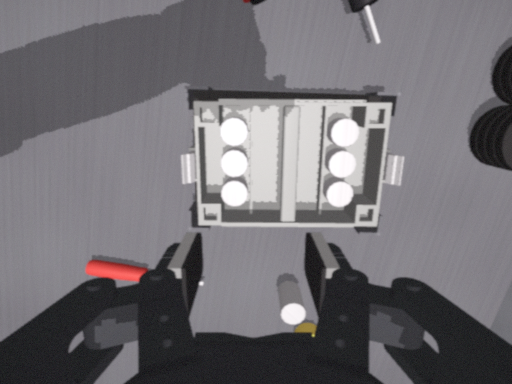

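The wrist view shows the full tray with catches at (187,168) and (395,170), sockets at (208,117), (376,115), (211,212) and (366,214). Its catch rectangle fits at centre (0.550, 0.232), yaw 9.8°. Now the loose tray.

Call:
carry_out(increments=[5,-4.72,-0.57,0.3,-0.013,5,-4.7,-0.63,0.3,-0.013,5,-4.7,-0.69,0.3,-0.013,5,-4.7,-0.75,0.3,-0.013,5,-4.7,-0.81,0.3,-0.013])

```text
clock: 2.48
eef_pos: [0.5154, -0.0071, 0.3163]
tool_rot: [0.615, 0.789, 0.0, 0.0]
ft_force: [0.2, 0.3, 0.1]
grip_width: 0.0504
grasp_force: 0.0
```

Call:
carry_out(increments=[5,-4.68,-0.87,0,-0.013,5,-4.66,-0.92,0,-0.013,5,-4.65,-0.98,0,-0.013,5,-4.64,-1.04,0,-0.013,5,-4.63,-1.1,0,-0.013])

```text
clock: 3.1
eef_pos: [0.5307, -0.2444, 0.3164]
tool_rot: [0.589, 0.808, 0.0, 0.0]
ft_force: [1.2, 0.5, 0.0]
grip_width: 0.0501
grasp_force: 0.0
```

Call:
carry_out(increments=[5,0,0,0,0,5,0,0,0,0,5,0,0,0,0,5,0,0,0,0,5,0,0,0,0])

```text
clock: 3.72
eef_pos: [0.5309, -0.2423, 0.3166]
tool_rot: [0.589, 0.808, 0.0, 0.0]
ft_force: [-0.3, -0.1, 0.1]
grip_width: 0.0501
grasp_force: 0.0
```

Run:
```python
from h import *
from b import rect
c=bot.camera("wrist"); W=cloud(c)
cv2.imwrite("pics/w2.png",c["pixels"])
print("rim",rect(W,(.557,-.247),.071,.08)); q=rect(W,(.557,-.247),.084,.1); print("catch",q)
for d in bot.place_of(c,"tray_bar"): print(d["p"],w(c,d["xyz"]))
p=np.array(q[1][0])/1000; plan((*p,.13),np.radians(q[1][2]),5,5)
```

```text
rim (5981, ((559.8214111328125, -246.35142517089844), (257.2018737792969, 166.3221893310547), 17.07379913330078))
catch (847, ((560.3862915039062, -245.97720336914062), (267.76715087890625, 36.27306365966797), 16.97185516357422))
0.75 [ 0.55928416 -0.25029824  0.06844618]
t 3.83 tcp [ 0.5309 -0.2426  0.3165] toolx [-0.307  0.952 -0.   ] tooly [0.952 0.307 0.   ] tz [ 0. -0. -1.] F [-0.3 -0.2 -0.3] w 0.05 j [-0.43  0.4   0.45  1.62  0.    0.83]
5 -0.25 0.54 3.73 0.003 | 5 -0.24 0.54 3.73 0.003 | 5 -0.24 0.54 3.73 0.003 | 5 -0.24 0.54 3.73 0.003 | 5 -0.24 0.54 3.73 0.003
```

View pics/w2.png

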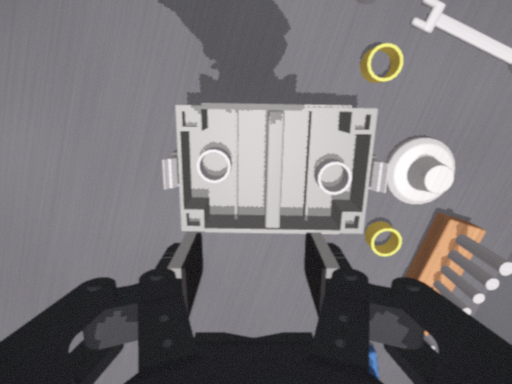

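The wrist view confirms it: the grey tray with an empty bar at (273,170) and grey sleeves at (214,166) and (334,178). The white flange at (422,170) is close to its end, so I will lift straight up.

Call:
carry_out(increments=[5,-0.25,0.54,3.7,0.003,5,-0.24,0.54,3.7,0.003,5,-0.24,0.54,3.7,0.003,5,-0.24,0.54,3.7,0.003,5,-0.24,0.54,3.7,0.003])

```text
clock: 4.45
eef_pos: [0.5604, -0.2464, 0.1303]
tool_rot: [0.595, 0.804, 0.0, 0.0]
ft_force: [0.4, -0.3, 0.3]
grip_width: 0.0499
grasp_force: 0.0
```

Call:
carry_out(increments=[5,0,0,2.2,0,5,0,0,2.2,0,5,0,0,2.2,0,5,0,0,1.2,0,5,0,0,0.4,0])

```text
clock: 5.08
eef_pos: [0.5598, -0.2463, 0.0486]
tool_rot: [0.595, 0.804, -0.0, -0.001]
ft_force: [0.6, -0.0, -0.4]
grip_width: 0.05
grasp_force: 0.0
```

Run:
```python
from h import *
plan((.5604,-.246,.046),np.radians(17),5,5)
```

```text
t 5.08 tcp [ 0.5598 -0.2463  0.0486] toolx [-0.292  0.956  0.001] tooly [ 0.956  0.292 -0.001] tz [-0.001  0.    -1.   ] F [ 0.6 -0.  -0.4] w 0.05 j [-0.41  0.59  0.04  1.02  0.    0.86]
5 0.0 0.01 0.05 -0.0 | 5 0.0 0.01 0.05 -0.0 | 5 0.0 0.01 0.05 -0.0 | 5 0.0 0.01 0.05 -0.0 | 5 0.0 0.01 0.05 -0.0
```

Close, then lift gently.

Call:
carry_out(increments=[5,0,0,0.1,0,3.5,0,0,0,0,2.5,0,0,0,0,1.5,0,0,0,0,1,0,0,0,0])

```text
clock: 5.7
eef_pos: [0.5605, -0.2468, 0.0492]
tool_rot: [0.595, 0.804, -0.0, 0.001]
ft_force: [-1.9, -0.4, 4.4]
grip_width: 0.019
grasp_force: 59.9
```

Call:
carry_out(increments=[1,0,0,0,0,1,0,0,0,0,1,0,0,-0.3,0,1,0,0,-0.5,0,1,0,0,-0.5,0])

```text
clock: 6.32
eef_pos: [0.5595, -0.2461, 0.0605]
tool_rot: [0.595, 0.804, -0.0, -0.001]
ft_force: [-0.2, 0.8, -6.0]
grip_width: 0.019
grasp_force: 58.8
```

Call:
carry_out(increments=[1,0,0,-1.5,0,1,0,0,-3,0,1,0,0,-3.5,0,1,0,0,-3.5,0,1,0,0,-2,0])

```text
clock: 6.95
eef_pos: [0.5611, -0.2469, 0.2]
tool_rot: [0.595, 0.804, 0.001, 0.002]
ft_force: [0.4, 0.3, -5.3]
grip_width: 0.0189
grasp_force: 59.1
```

Run:
```python
from h import *
plan((.5500,.2323,.195),np.radians(9.8),15,1)
```

```text
t 6.95 tcp [ 0.5611 -0.2469  0.2   ] toolx [-0.292  0.957 -0.003] tooly [0.957 0.292 0.003] tz [ 0.004 -0.002 -1.   ] F [ 0.4  0.3 -5.3] w 0.0189 j [-0.41  0.48  0.27  1.36  0.    0.86]
1 3.08 0.86 0.03 0.008 | 1 3.08 0.84 0.03 0.008 | 1 3.09 0.81 0.03 0.008 | 1 3.1 0.78 0.03 0.008 | 1 3.1 0.76 0.03 0.008
1 3.11 0.73 0.03 0.008 | 1 3.12 0.71 0.03 0.008 | 1 3.12 0.68 0.03 0.008 | 1 3.13 0.65 0.03 0.008 | 1 3.13 0.63 0.03 0.008
1 3.14 0.6 0.03 0.008 | 1 3.14 0.58 0.03 0.008 | 1 3.15 0.55 0.03 0.008 | 1 3.15 0.52 0.03 0.008 | 1 3.16 0.5 0.03 0.008
```

Call:
carry_out(increments=[1,3.08,0.86,0,0.008,1,3.08,0.84,0,0.008,1,3.09,0.81,0,0.008,1,3.1,0.78,0,0.008,1,3.1,0.76,0,0.008])

```text
clock: 7.58
eef_pos: [0.5564, -0.0858, 0.1975]
tool_rot: [0.611, 0.791, 0.0, 0.001]
ft_force: [0.4, 0.1, -4.9]
grip_width: 0.0186
grasp_force: 59.1
```

Call:
carry_out(increments=[1,3.11,0.73,0,0.008,1,3.12,0.71,0,0.008,1,3.12,0.68,0,0.008,1,3.13,0.65,0,0.008,1,3.13,0.63,0,0.008])

```text
clock: 8.2
eef_pos: [0.5523, 0.074, 0.1975]
tool_rot: [0.627, 0.779, 0.001, 0.0]
ft_force: [0.5, 0.3, -4.9]
grip_width: 0.0187
grasp_force: 59.1
```

Call:
carry_out(increments=[1,3.14,0.6,0,0.008,1,3.14,0.58,0,0.008,1,3.15,0.55,0,0.008,1,3.15,0.52,0,0.008,1,3.16,0.5,0,0.008])

```text
clock: 8.82
eef_pos: [0.5479, 0.2337, 0.1974]
tool_rot: [0.642, 0.766, 0.001, 0.0]
ft_force: [0.1, -0.5, -5.5]
grip_width: 0.0186
grasp_force: 59.1
```

Call:
carry_out(increments=[1,0,0,0,0,1,0,0,0,0,1,0,0,0,0,1,0,0,0,0,1,0,0,0,0])

```text
clock: 9.45
eef_pos: [0.5481, 0.2321, 0.1964]
tool_rot: [0.643, 0.766, 0.0, 0.0]
ft_force: [-0.6, 0.6, -5.6]
grip_width: 0.0189
grasp_force: 59.1
```

Run:
```python
from h import *
from b import rect
o=st(); z=o["eef_pos"][2]
c=bot.camera("wrist"); W=cloud(c); cv2.imwrite("pics/w3.png",c["pixels"])
m=np.abs(W[...,0]-.55)<.17
for k in range(8):
    lo=z+.02+k*.005; n=((W[...,2]>lo)&(W[...,2]<lo+.005)).sum(); print(round(lo-z,3),n)
t=bot.camera("top"); V=cloud(t)
s=bot.camera("side"); cv2.imwrite("pics/s3.png",cv2.resize(s["pixels"][100:260,150:350],(800,640))[:600])
print("top full catch",rect(V,(.55,.232),.09,.106)); print("top held catch",rect(V,(.55,.232),z+.04,z+.055))
print("wrist held catch", rect(W,(.55,.232),z+.04,z+.055)); print("rim",rect(W,(.55,.232),z+.024,z+.034))
```

```text
t 9.45 tcp [0.5481 0.2321 0.1964] toolx [-0.174  0.985 -0.   ] tooly [0.985 0.174 0.   ] tz [ 0. -0. -1.] F [-0.6  0.6 -5.6] w 0.0189 j [ 0.4   0.45  0.21  1.33 -0.    1.8 ]
0.02 7577
0.025 20280
0.03 360
0.035 789
0.04 436
0.045 1303
0.05 1875
0.055 4930
top full catch (0, ((0.0, 0.0), (0.0, 0.0), 0.0))
top held catch (0, ((0.0, 0.0), (0.0, 0.0), 0.0))
wrist held catch (3614, ((547.875732421875, 235.4824676513672), (87.70184326171875, 23.0166015625), 9.830059051513672))
rim (23888, ((544.618896484375, 253.06777954101562), (234.72743225097656, 124.96363830566406), 10.152527809143066))
```

View pics/w3.png

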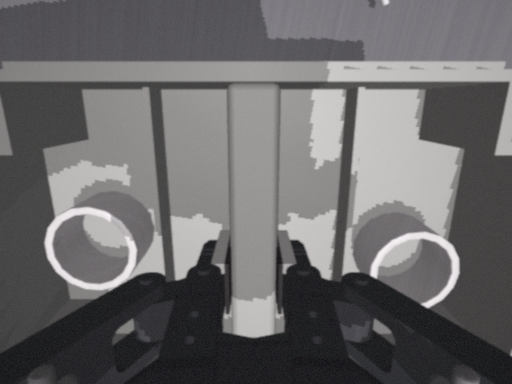

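The wrist view shows the tray held square by its bar (column 253), both sleeves in place at (92,247) and (413,270), and the +y rim at row 70. I'll measure yaw and y-offset from that rim.

```bash
cat > m.py <<'E'
from h import *
o=st(); p=o["eef_pos"]; r=R.from_quat(o["tool_rot"]).as_matrix()
c=bot.camera("wrist"); W=cloud(c)
Q=(W-p)@r  # tool frame: x ~ tray y, y ~ tray x
h=-Q[...,2]
m=(h>.022)&(h<.034)&(Q[...,0]>.06)&(np.abs(Q[...,1])<.11)
q=Q[m]; print("rim h",np.median(-q[:,2]),m.sum())
b=np.round(q[:,1]/.01); xs=[];ys=[];yi=[]
for k in np.unique(b):
    s=q[b==k]
    if len(s)>15: xs.append(k*.01); ys.append(np.percentile(s[:,0],98)); yi.append(np.percentile(s[:,0],2))
f=np.polyfit(xs,ys,1,w=None); print("outer edge at toolx",f[1],"slope",f[0],"resid",np.std(np.array(ys)-np.polyval(f,xs)),"inner",np.median(yi))
# bar top
m=(h>.022)&(h<.03)&(Q[...,0]>.035)&(Q[...,0]<.07)&(np.abs(Q[...,1])<.025)
q=Q[m]; print("bar y range",np.percentile(q[:,1],[1,99]),"h",np.median(-q[:,2]))
for sgn in(1,-1):
    for hh in range(0):pass
V=cloud(bot.camera("top"))
U=(V-p)@r; hz=-U[...,2]
m=(hz>.035)&(hz<.06)&(np.abs(np.abs(U[...,1])-.13)<.02)&(np.abs(U[...,0])<.05)
print("top catches",m.sum(), [ (int((m&(U[...,1]*s>0)).sum()),np.round(np.nanmedian(U[m&(U[...,1]*s>0)],0),4) if (m&(U[...,1]*s>0)).any() else 0) for s in(1,-1)])
m=(hz>.024)&(hz<.034)&(np.abs(U[...,0])<.1)&(np.abs(U[...,1])<.135)
print("top rim",m.sum(), cv2.minAreaRect((U[m][:,:2]*1000).astype(np.float32)))
E
python3 m.py
```

```text
t 9.60 tcp [0.548  0.2324 0.1963] toolx [-0.175  0.985  0.   ] tooly [ 0.985  0.175 -0.   ] tz [-0.  0. -1.] F [-0.5  0.4 -4.6] w 0.0191 j [0.4  0.45 0.21 1.33 0.   1.8 ]
rim h 0.02681747137919881 14718
outer edge at toolx 0.08335329664894878 slope -0.0007608076047097374 resid 0.00015005300094426654 inner 0.07658033440588581
bar y range [-0.00946028  0.01000491] h 0.02591989880584527
top catches 0 [(0, 0), (0, 0)]
top rim 224 ((0.80877685546875, -0.85858154296875), (239.2115936279297, 165.08285522460938), 89.66310119628906)
```

View pics/s3.png

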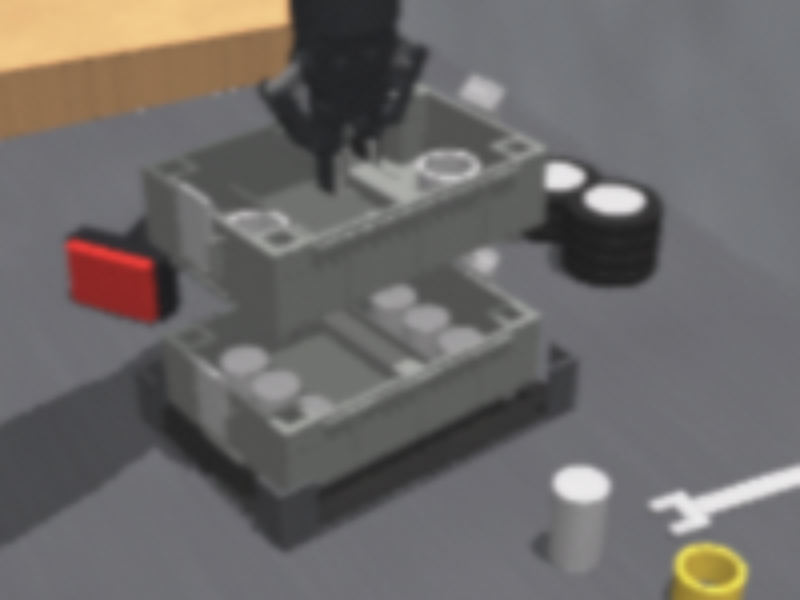

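Call:
carry_out(increments=[1,-0.06,0.17,1,0.005,1,0,0,1.5,0,1,0,0,1.5,0,1,0,0,1.0,0,1,0,0,0.6,0])

```text
clock: 10.32
eef_pos: [0.5493, 0.2322, 0.139]
tool_rot: [0.644, 0.765, -0.001, -0.0]
ft_force: [0.5, 0.8, -6.0]
grip_width: 0.0188
grasp_force: 59.1
```

Call:
carry_out(increments=[1,0,0,0.2,0,1,0,0,0.2,0,1,0,0,0,0,1,0,0,0,0,1,0,0,0,0])

```text
clock: 10.95
eef_pos: [0.5499, 0.2324, 0.1366]
tool_rot: [0.644, 0.765, 0.0, 0.0]
ft_force: [0.1, -0.1, -5.7]
grip_width: 0.0187
grasp_force: 59.1
```

```bash
python3 m.py
```

```text
t 10.95 tcp [0.5499 0.2324 0.1366] toolx [-0.17   0.985  0.   ] tooly [0.985 0.17  0.001] tz [ 0.001  0.    -1.   ] F [ 0.1 -0.1 -5.7] w 0.0187 j [0.4  0.48 0.11 1.2  0.   1.8 ]
rim h 0.02679369235991865 14645
outer edge at toolx 0.08332347706386052 slope -0.0003898980835145985 resid 0.0001331819875698464 inner 0.07659019107609759
bar y range [-0.00948763  0.00999528] h 0.025902827397829148
top catches 0 [(0, 0), (0, 0)]
top rim 213 ((0.6341629028320312, -1.1747283935546875), (239.0825653076172, 165.0504608154297), 89.71833038330078)
```

Call:
carry_out(increments=[1,0,0,0.2,0,1,0,0,0.15,0,1,0,0,0.1,0,1,0,0,0.1,0,1,0,0,0,0])

```text
clock: 11.68
eef_pos: [0.5497, 0.2323, 0.1307]
tool_rot: [0.644, 0.765, -0.0, -0.0]
ft_force: [-0.7, -0.4, -5.0]
grip_width: 0.0189
grasp_force: 59.1
```

Call:
carry_out(increments=[1,0,0,0.1,0,1,0,0,0,0,1,0,0,0.1,0,1,0,0,0,0,1,0,0,0,0])

```text
clock: 12.3
eef_pos: [0.5498, 0.2324, 0.1288]
tool_rot: [0.644, 0.765, 0.0, -0.0]
ft_force: [0.2, 0.8, -6.5]
grip_width: 0.0188
grasp_force: 59.2
```

Call:
carry_out(increments=[1,0,0,0.1,0,1,0,0,0,0,1,0,0,0.1,0,1,0,0,0,0,1,0,0,0,0])

```text
clock: 12.92
eef_pos: [0.5498, 0.2324, 0.1271]
tool_rot: [0.644, 0.765, 0.0, 0.0]
ft_force: [-1.4, -0.9, -2.9]
grip_width: 0.0189
grasp_force: 59.5
```

Call:
carry_out(increments=[1,0,0,0.1,0,1,0,0,0,0,1,0,0,0,0,1,0,0,0,0,1,0,0,0,0])

```text
clock: 13.55
eef_pos: [0.5501, 0.2325, 0.1262]
tool_rot: [0.644, 0.765, 0.0, 0.0]
ft_force: [-1.2, 0.2, 0.6]
grip_width: 0.0192
grasp_force: 60.1
```

The upward force begins at bar height 0.143, which is where the catches are met, so the lugs are in the sockets. I'll press on gently.

Call:
carry_out(increments=[1,0,0,0.1,0,1,0,0,0,0,1,0,0,0,0,1,0,0,0,0,1,0,0,0,0])

```text
clock: 14.18
eef_pos: [0.55, 0.2325, 0.1251]
tool_rot: [0.644, 0.765, 0.0, 0.0]
ft_force: [-1.0, -0.0, 4.2]
grip_width: 0.0191
grasp_force: 60.5
```

Call:
carry_out(increments=[1,0,0,0.1,0,1,0,0,0,0,1,0,0,0,0,1,0,0,0,0,1,0,0,0,0])

```text
clock: 14.8
eef_pos: [0.5498, 0.2324, 0.1239]
tool_rot: [0.644, 0.765, 0.0, 0.0]
ft_force: [-0.5, 0.2, 4.8]
grip_width: 0.0188
grasp_force: 60.6
```

Call:
carry_out(increments=[1,0,0,0.1,0,1,0,0,0,0,1,0,0,0.1,0,1,0,0,0,0,1,0,0,0,0])

```text
clock: 15.42
eef_pos: [0.55, 0.2324, 0.1222]
tool_rot: [0.644, 0.765, 0.0, 0.0]
ft_force: [-1.0, -0.1, 5.6]
grip_width: 0.0195
grasp_force: 60.8
```

Call:
carry_out(increments=[1,0,0,0.1,0,1,0,0,0,0,1,0,0,0.1,0,1,0,0,0,0,1,0,0,0,0])

```text
clock: 16.05
eef_pos: [0.5497, 0.2323, 0.1196]
tool_rot: [0.644, 0.765, -0.0, -0.0]
ft_force: [-0.6, -0.2, 2.7]
grip_width: 0.0193
grasp_force: 60.2
```

Call:
carry_out(increments=[1,0,0,0.1,0,1,0,0,0,0,1,0,0,0.1,0,1,0,0,0,0,1,0,0,0,0])

```text
clock: 16.68
eef_pos: [0.5494, 0.2321, 0.1164]
tool_rot: [0.644, 0.765, -0.001, -0.0]
ft_force: [2.9, 1.7, -9.3]
grip_width: 0.0189
grasp_force: 58.8
```

Call:
carry_out(increments=[1,0,0,0.1,0,1,0,0,0,0,1,0,0,0.1,0,1,0,0,0,0,1,0,0,0,0])

```text
clock: 17.3
eef_pos: [0.5498, 0.2323, 0.116]
tool_rot: [0.644, 0.765, 0.0, 0.0]
ft_force: [2.5, -0.0, -4.2]
grip_width: 0.0188
grasp_force: 59.4
```

It snapped: the force fell to −9 N. I'll press the last bit home.

Call:
carry_out(increments=[1,0,0,0.1,0,1,0,0,0,0,1,0,0,0,0,1,0,0,0,0,1,0,0,0,0])

```text
clock: 17.92
eef_pos: [0.5496, 0.2324, 0.115]
tool_rot: [0.644, 0.765, -0.0, -0.0]
ft_force: [-0.6, -0.6, -0.8]
grip_width: 0.019
grasp_force: 60.2
```

Call:
carry_out(increments=[1,0,0,0.1,0,1,0,0,0,0,1,0,0,0,0,1,0,0,0,0,1,0,0,0,0])

```text
clock: 18.55
eef_pos: [0.5498, 0.2325, 0.115]
tool_rot: [0.644, 0.765, 0.0, 0.0]
ft_force: [-2.9, -0.0, 6.7]
grip_width: 0.0188
grasp_force: 61.1
```

```bash
python3 m.py
python3 - <<'E'
from h import *
s=bot.camera("side"); cv2.imwrite("pics/s4.png",cv2.resize(s["pixels"][115:255,160:330],(728,600)))
W=cloud(bot.camera("wrist")); m=(W[...,2]>.134)&(W[...,2]<.15)&(np.hypot(W[...,0]-.55,W[...,1]-.232)<.17)
P=W[m]; rim=P[((P-[.55,.2323,0])@[-.17,.985,0])>.074]
x=(rim-[.55,.2323,0])@[.985,.17,0]; print("rim z, slope along x",np.median(rim[:,2]),np.polyfit(x,rim[:,2],1))
E
```

```text
t 18.55 tcp [0.5498 0.2325 0.115 ] toolx [-0.17   0.985  0.   ] tooly [0.985 0.17  0.001] tz [ 0.001  0.001 -1.   ] F [-2.9 -0.   6.7] w 0.0188 j [0.4  0.5  0.08 1.15 0.   1.8 ]
rim h 0.026744303271207477 14739
outer edge at toolx 0.08337592852695092 slope -0.0006899480953946054 resid 0.0001549560263536606 inner 0.07658777563230172
bar y range [-0.00949791  0.01000366] h 0.025897286720584507
top catches 1 [(1, array([ 0.0035,  0.1319, -0.0425])), (0, 0)]
top rim 197 ((0.2151641845703125, -0.9681549072265625), (239.72731018066406, 164.83226013183594), 89.87484741210938)
rim z, slope along x 0.14226906803241135 [0.0002594  0.14129641]
```

View pics/s4.png

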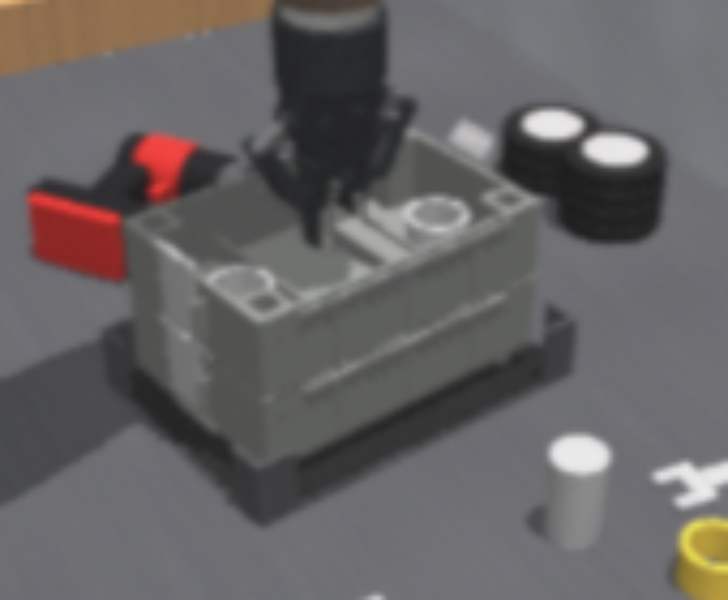

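The side view shows the trays nested with an even seam from (310,387) to (530,283) and sleeves in place. The rim is level at 0.142 m, which is home. One more light press, then relieve and release.

Call:
carry_out(increments=[1,0,0,0.1,0,1,0,0,0,0,1,0,0,0,0,1,0,0,0,0,1,0,0,0,0])

```text
clock: 19.38
eef_pos: [0.5499, 0.2325, 0.1149]
tool_rot: [0.644, 0.765, 0.001, 0.0]
ft_force: [-4.1, -1.6, 9.6]
grip_width: 0.0188
grasp_force: 61.7
```

Call:
carry_out(increments=[1,0,0,-0.1,0,1,0,0,-0.1,0,1,0,0,0,0,1,0,0,0,0,2.2,0,0,0,0])

```text
clock: 20.0
eef_pos: [0.5502, 0.2325, 0.1145]
tool_rot: [0.644, 0.765, 0.0, 0.0]
ft_force: [0.0, 0.1, -1.3]
grip_width: 0.0222
grasp_force: 0.0
```

Call:
carry_out(increments=[3,0,0,0,0,4,0,0,0,0,5,0,0,0,0,5,0,0,0,0,5,0,0,0,0])

```text
clock: 20.62
eef_pos: [0.5498, 0.2324, 0.1148]
tool_rot: [0.644, 0.765, 0.0, 0.0]
ft_force: [-0.6, -0.1, 0.5]
grip_width: 0.0499
grasp_force: 0.0
```

Call:
carry_out(increments=[5,0,0,-0.5,0,5,0,0,-1.5,0,5,0,0,-2.5,0,5,0,0,-3,0,5,0,0,-3,0])

```text
clock: 21.25
eef_pos: [0.55, 0.2324, 0.2221]
tool_rot: [0.644, 0.765, 0.001, 0.0]
ft_force: [0.9, -0.3, -1.0]
grip_width: 0.0501
grasp_force: 0.0
```

Call:
carry_out(increments=[5,-1,-1,-3,0,5,-1,-1,-3,0,5,-1,-1,-3,0,5,-1,-1,-3,0,5,0,0,0,0])

```text
clock: 21.88
eef_pos: [0.518, 0.1859, 0.3443]
tool_rot: [0.644, 0.765, 0.003, 0.002]
ft_force: [0.3, 0.3, 0.1]
grip_width: 0.0503
grasp_force: 0.0
```

Run:
```python
from h import *
from b import rect
st(); c=bot.camera("wrist"); W=cloud(c); cv2.imwrite("pics/w5.png",c["pixels"])
print("rim",rect(W,(.55,.232),.137,.147)); q=rect(W,(.55,.232),.152,.17); print("catch",q)
m=(W[...,2]>.136)&(W[...,2]<.148)&(np.hypot(W[...,0]-.55,W[...,1]-.232)<.17)
P=W[m]; A=np.c_[P[:,:2]-[.55,.232],np.ones(len(P))]; print("plane",np.linalg.lstsq(A,P[:,2],rcond=None)[0])
```

```text
t 21.88 tcp [0.518  0.1859 0.3443] toolx [-0.169  0.986  0.001] tooly [0.986 0.169 0.008] tz [ 0.008  0.003 -1.   ] F [0.3 0.3 0.1] w 0.0503 j [ 0.34  0.33  0.41  1.65 -0.    1.75]
rim (8311, ((550.0955200195312, 233.039794921875), (252.09898376464844, 166.45693969726562), 9.906108856201172))
catch (1069, ((550.160400390625, 233.1314239501953), (268.2778625488281, 35.949302673339844), 9.876212120056152))
plane [-0.00118841  0.00072583  0.14152045]
```

View pics/w5.png

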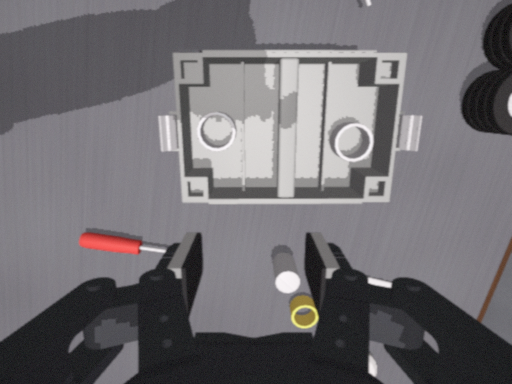

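The tray sits level with its rim at 0.1415 m and both sleeves inside at (216,131) and (354,142). The bystanders are untouched, so I'm handing in.

```bash
python3 -c "
from workcell import bot
print(bot.job_done())"
```

```text
the job is handed in; nothing more can be done
None
```

The loose tray is stacked on the full tray, home and level with both sleeves in it. The force dropped sharply as the catches snapped over, though I did not check each catch on its own. The tray is released and the job handed in at about 22 s.

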